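# Set the board holder on its kickstand and hold the board upright

## Task

Lift the loose cover plate off the pins of the holder's foot box and set it down flat on the rubber mat (do not drop it); then flip the holder's folded kickstand down past its over-centre point until its foot is fully down in the open box. Then take the leaning board frame by its round top bar, bring it upright and keep holding it there against the spring that tips it back: the program finishes while holding it. Keep the fingers off the circuit board and leave everything else on the bench where it is.

Things in the scene. Friction and masses are not known exactly. Their poses are not given: they have to be found in the camera images.
- stand_base (a point): Board holder, fixed to the bench, turned up to 0.25 rad. This point: on the bench under its black bar. Offsets called 'holder' are in mm in its axes: x away from the robot, y along the bar towards the foot box, z up. Bar 50 x 250, 30 high, y -90 to 160; two cross feet under it, 120 long (x), 14 high.
- box_rim (a point): Foot box, part of the holder: grey plastic, open at the top, 84 (x) x 90 (y) x 30 high. This point: centre of its open top, at holder (0, 215, 30). Two steel pins 6 thick stand 10 above its rim, at x -36 and +36 from this point.
- cover_grip (a point): Centre of the grip tab of the loose aluminium cover plate (axes are the plate's, z up). The upright tab on the middle of the plate is 12 (x) thick and 40 (y) long; its top is 32 above the plate's underside, this point 18 above it. The tab is the place to grip.
- cover: The cover plate: 94 (x) x 90 (y) x 5 thick, 0.08 to 0.17 kg; origin at the centre of its underside. It starts on the rim of the foot box with two 9 mm holes over the pins and blocks the kickstand's way down. Raise it over 10 straight up to clear the pins.
- mat: Thin dark rubber mat, 160 (x) x 140 (y) x 5 thick, fixed; origin at the centre of its underside. It lies on the robot's right, beside a black compartment tray of nearly the same size (150 x 130, 22 high); which of the two lies nearer to the holder varies. The mat is the plain flat one.
- leg (a joint): Kickstand angle, rad: 0 folded up against its stop, 2.0 fully down. An over-centre spring (at most 0.25 N m) pushes it away from its dead centre at about 0.95, back to 0 or on to 2.0: pushed towards the foot box from its frame side until past 1.0, it snaps down by itself. About 4 N, 50 above the pivot, starts it.
- leg_pivot (a point): Kickstand's pivot, at holder (0, 125, 38), axis along holder x. The leg is a steel rod 12 thick, 110 long, swinging in the plane x = 0. At angle a it points from here along (0, sin(a-0.25), cos(a-0.25)) in holder axes: at 0 it stands up, leaning a little towards the frame.
- leg_foot (a point): Centre of the kickstand's rubber foot (a roll 16 thick, 30 long along holder x) at the free end of the rod.
- frame (a joint): Board frame angle, rad: 0 upright, positive leaning away from the robot; stops at -0.25 and 0.95. It starts leaning back at about 0.95. Hinge axis along holder y through holder (0, 0, 45). Its spring and weight tip it back (1.5 to 2.5 N at the bar, 1.7 N when upright): it falls back when let go.
- frame_bar (a point): Centre of the frame's round aluminium top bar: 16 thick, 150 long along holder y, 155 from the hinge axis, free below for 39 down to the board. Borne by two blue posts (16 x 14) at holder y -60 and 60. This is where to hold the frame.
- board_mid (a point): Fragile brown circuit board between the frame's posts, 4 thick, 98 wide, 38 to 108 from the hinge axis; this point is its centre.
- tin_mark (a point): Bystander: small steel tin, 52 wide, 42 high, beside the holder on the robot's side; this and the following points are at the underside.
- spool_mark (a point): Bystander: wire spool standing on end, 52 wide, 40 high, beside the holder's right end.
- driver_mark (a point): Bystander: screwdriver 160 long, far left.
- spare_mark (a point): Bystander: bare board 90 x 70 x 5 lying far right.
- cup_mark (a point): Bystander: white open cup, 68 wide, 75 high, on the left.
- brush_mark (a point): Bystander: brush 150 long, near left.
Not all that is in view belongs to the job. Of the things shaped like the cover, the aluminium one is meant.

How it is judged:
On the way, in this order (a step that is already met when the one before it is completed fails the run):
1. the cover plate is lowered onto the mat while still gripped (underside within 10 mm of it) (x of cover_grip in the frame of mat between -0.042 and 0.042 m and y of cover_grip in the frame of mat between -0.042 and 0.042 m and z of cover_grip in the frame of mat below 0.033 m and angle between cover_grip's own z axis and vertical below 0.2 rad and contact force between the fingers and cover above 0.5 N), for 0.04 s.
2. the cover plate lies flat on the mat, let go (x of cover_grip in the frame of mat between -0.042 and 0.042 m and y of cover_grip in the frame of mat between -0.042 and 0.042 m and z of cover_grip in the frame of mat below 0.029 m and angle between cover_grip's own z axis and vertical below 0.12 rad and contact force between the fingers and cover below 0.1 N), for 0.2 s.
3. the kickstand is flipped over centre and fully down (value of joint leg above 1.88 rad), for 0.2 s.
4. the frame is brought upright in the fingers (value of joint frame between -0.1 and 0.1 rad and contact force between the fingers and frame above 0.8 N), for 0.2 s.
At the end, for the whole second after the job is handed in: The fingers hold the board frame (more than 0.8 N on it) within 0.10 rad of upright and still (slower than 0.1 rad/s); the kickstand is down (joint above 1.88 of 2.0); the cover plate lies flat on the mat, its centre within 42 mm of the mat's centre along each of the mat's sides (all of step 4 and value of joint leg above 1.88 rad and x of cover_grip in the frame of mat between -0.042 and 0.042 m and y of cover_grip in the frame of mat between -0.042 and 0.042 m and z of cover_grip in the frame of mat below 0.029 m and angle between cover_grip's own z axis and vertical below 0.12 rad and velocity of joint frame between -0.1 and 0.1 rad/s); the arm keeps its last pose, push and grip.
It fails at once if the fingers press on the circuit board (over 2 N) (contact force between the fingers and frame_c0 above 2 N).
It fails at once if a bystander is moved more than 30 mm (distance of any of tin_mark, spool_mark, driver_mark, spare_mark, cup_mark, brush_mark from where it was at the start of the episode above 0.03 m).
It also fails if it takes over 72 s, if anything falls off the work surface, if the arm or the gripper's body presses on something with over 40 N, if the wrist force passes 120 N, or if a joint passes its speed limit or range.

## Robot

A 6-joint arm with a two-finger parallel gripper is mounted at the origin on the work surface. World frame = base frame: x ahead of the robot, y to its left, z up, the work surface at z = 0. Lengths are in m, angles in rad, forces in N, time in s.
With the tool pointing down it reaches from about 0.25 to 0.775 m from the base axis. Payload 4 kg.
Tool frame: the origin (TCP) lies at the very end of the fingers, on their centre line; the grasp point (between the pads) lies 19 mm behind it; z points along the fingers, y is the line along which they close (so a half turn about z gives the same grasp; the last joint's range is limited). The gripper opens to 94 mm and grips with 3 to 60 N. Pads are 16 mm wide; open, the fingers measure 119 mm over their backs; the gripper's body (75 mm by 177 mm) begins 78 mm behind the grasp point.
Start: joints at [-1.218, 0.087, 1.371, -0, 1.684, -0.103], TCP at [0.242, -0.494, 0.206] pointing down, gripper open.
Joint ranges: [-3.1, 3.1], [-0.76, 2.03], [0.27, 2.55], [-1.08, 4.22], [0.17, 2.65], [-2.57, 2.57]. Speed limits (rad/s): [2.79, 2.79, 3.14, 3.14, 3.14, 3.14].

## Interface

Orientations are given as [roll, pitch, yaw] about the fixed x, y, z axes, in that order (R = Rz(yaw) Ry(pitch) Rx(roll)).
In Python, from bench import robot gives the robot as it stands. The module is installed in compiled form; this text tells all that it offers.
- The arm moves only by the tool move_arm, never from a script. Its argument "deltas" is one flat list of numbers, 7 for each row, row after row: the turn, a rotation vector about the tool's x, y, z in rad, then the shift along the tool's x, y, z in cm, then the closure, from -1 (fully open) to 1 (shut). A call has 1 to 8 rows; each row is the pose to reach, as a shift and turn from the pose commanded when the call began, along the tool's axes at that moment; what a row does not reach only later rows make up. A row lasts 1/10 s, in which the tool goes at most 50 mm and 8.59 degrees, less where a joint would pass 70% of its speed; a pose out of reach is approached as far as the arm can. A call with a gripper value outside its range is refused whole. The fingers move at their own pace and stop on an object; the grip force is fixed at half the most. Time passes only in rows, so rows that repeat a pose let the fingers close. It gives the time, the measured TCP pose, the force, the opening and the grip force at its end, in the units of the state.
- robot.get_obs(): the state, without advancing time (a new reading comes with each control period).
- robot.snapshot(name): name is "scene" or "top"; returns a dict with "image" (480x640x3 uint8, red, green, blue), "depth" (480x640 float32, m along the optical axis (not along the pixel's ray), 0 where there is no reading), "fov_y" (degrees; the focal length in pixels is half the picture's height over the tangent of half this angle, whatever the lens; pixels are square), "cx", "cy" (the principal point, pixels), "D" ([k1, k2, p1, p2, k3] as OpenCV has them; the pictures are not rectified), "origin" and "orientation" of the camera in the world. Camera axes: x right, y up, looking along -z (the intrinsics and any distortion apply to the point x, -y, -z); pixel columns grow to the right and rows downward; lengths in m; the calibration is good to about 2 mm. A picture is of the moment at which its call begins.
- robot.close_job(): hands the job in; it is judged then, once.
The state is a dict: "time": time; "joint_positions": joint angles; "qvel": joint speeds; "joint_torque": joint torques, N m; "tool_pos": TCP position; "ee_rot": TCP orientation; "wrist_force": force on the tool from outside, world axes, zero at the start; "wrist_torque": the same for the moment, N m; "width": finger opening in m; "finger_force": force on a finger pad.
Only numpy, scipy, OpenCV 4.12 (cv2) and the standard library are available. Lean on these libraries where they do the work, as an engineer would, in place of code of your own. Each camera call takes 0.05 s, during which the arm holds its last target. There are 200 camera calls.

## Working session

There is one attempt and no reset: what is moved stays moved. The work goes in short steps, Python scripts to look and compute and a tool call to move; the robot and the scene stay as the last step left them, time stands still between calls to the robot, and variables do not carry over. Pictures are saved under pics/ and viewed, at most 10 in all, crops included, and the job is handed in when it is done.

Besides the shell and the picture viewer there is one more tool, called after "Request:" as name(argument=value, ...) on one line, values as JSON. move_arm: Moves the arm, as the interface text tells. Its arguments: {"type":"object","properties":{"deltas":{"type":"array","items":{"type":"number"}}},"required":["deltas"]}

```bash
mkdir -p pics; cat > h.py <<'E'
import numpy as np, cv2
from scipy.spatial.transform import Rotation as R
from bench import robot
def snap(n):
    s=robot.snapshot(n); f=240/np.tan(np.radians(s['fov_y'])/2)
    s['K']=np.array([[f,0,s['cx']],[0,f,s['cy']],[0,0,1]]); s['D']=np.array(s['D'],float)
    o=np.array(s['orientation'],float)
    s['R']=o if o.shape==(3,3) else (R.from_euler('xyz',o).as_matrix() if o.size==3 else R.from_quat(o).as_matrix())
    s['o']=np.array(s['origin']); return s
def ray(s,uv):
    p=cv2.undistortPoints(np.array(uv,float).reshape(-1,1,2),s['K'],s['D']).reshape(-1,2)
    return np.c_[p[:,0],-p[:,1],-np.ones(len(p))]@s['R'].T
def plane(s,uv,z):
    d=ray(s,uv); return s['o']+d*((z-s['o'][2])/d[:,2])[:,None]
def pts(s,uv):
    uv=np.array(uv,int).reshape(-1,2); return s['o']+ray(s,uv)*s['depth'][uv[:,1],uv[:,0]][:,None]
def cloud(s):
    g=np.mgrid[0:480,0:640]; uv=np.c_[g[1].ravel(),g[0].ravel()]; return pts(s,uv).reshape(480,640,3)
def save(s,n,box=None,k=1):
    im=s['image'][:,:,::-1]
    if box: im=im[box[1]:box[3],box[0]:box[2]]
    cv2.imwrite('pics/'+n+'.png',cv2.resize(im,None,fx=k,fy=k,interpolation=cv2.INTER_CUBIC))
E
python3 - <<'E'
from h import *
for n in('scene','top'):
    s=snap(n); save(s,n); print(n,s['origin'],s['orientation'],s['fov_y'],s['D'],s['cx'],s['cy'],(s['depth']>0).mean())
    np.savez(n,**s)
print(robot.get_obs())
E
```

```text
scene [ 1.07809698 -0.51356383  0.93082112] [ 0.81582953 -0.00381683  0.79708743] 52.73119922646667 [-0.01171669  0.          0.          0.          0.        ] 316.7496146779713 236.2469616983208 0.994853515625
top [0.40011589 0.05869521 1.45080593] [ 6.07968558e-02 -8.88742230e-04 -1.57536153e+00] 43.53385625630483 [0.00815692 0.         0.         0.         0.        ] 325.53747933070184 233.92369088702395 0.9960221354166666
{'time': 0.1, 'joint_positions': array([-1.21809333e+00,  8.78434950e-02,  1.37206524e+00, -4.78378916e-05,
        1.68365930e+00, -1.03124314e-01]), 'qvel': array([-0.00059269, -0.00179202, -0.00277045,  0.00067028, -0.00220996,
       -0.00025757]), 'joint_torque': array([ 2.27195087e-03, -3.41253912e+01, -3.03300619e+01,  7.20527256e-02,
        3.04590364e-02, -1.01207852e-04]), 'tool_pos': array([ 0.24190576, -0.4933807 ,  0.20446103]), 'ee_rot': array([-3.13962287e+00, -1.56057105e-04,  4.55821815e-01]), 'wrist_force': array([-0.38635481,  0.11686631, -0.4223132 ]), 'wrist_torque': array([-0.08787743, -0.03143241, -0.02680763]), 'finger_force': 0.0, 'width': 0.09410039629362235}
```

View pics/scene.png

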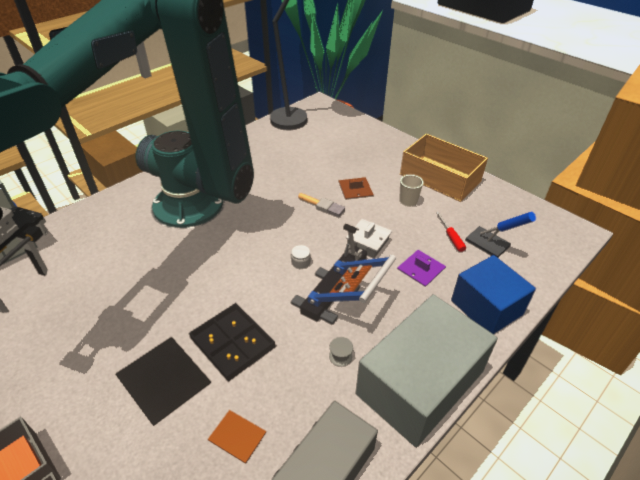

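View pics/top.png

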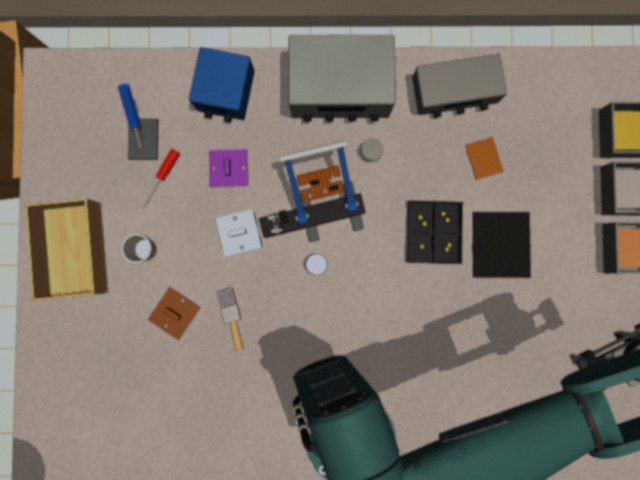

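The top view shows three plates shaped like the cover: silver (238,233), purple (229,168) and copper-brown (174,313). The silver one fits, because it is aluminium and sits on the foot box at the end of the black bar. The mat is the plain black one at (501,244); the tray at (434,232) has compartments.

```bash
python3 - <<'E'
from h import *
s={k:v for k,v in np.load('top.npz',allow_pickle=True).items()}
P=cloud(s); im=s['image'].astype(int); mx=im.max(2); mn=im.min(2)
v,u=np.mgrid[0:480,0:640]
def box(a,b,c,d): return (u>=a)&(u<=c)&(v>=b)&(v<=d)
def rect(m,z,name):
    cs,_=cv2.findContours(m.astype(np.uint8),cv2.RETR_EXTERNAL,cv2.CHAIN_APPROX_NONE)
    c=max(cs,key=cv2.contourArea).reshape(-1,2)
    q=plane(s,c,z)[:,:2]; r=cv2.minAreaRect((q*1000).astype(np.float32)); print(name,r); return r
rect(box(466,205,540,285)&(mx<70),.005,'mat')
rect(box(212,205,264,262)&(mn>150),.035,'cover')
w=P[box(212,205,264,262)]; t=w[(w[:,2]>.045)]; print('tab',len(t),t.mean(0),t.max(0), 'plate z',np.median(w[(w[:,2]>.025)&(w[:,2]<.045)][:,2]))
rect(box(255,190,370,245)&(mx<75)&(P[...,2]>.02)&(P[...,2]<.04),.03,'bar')
w=P[box(255,195,295,240)]; t=w[w[:,2]>.05]; print('leg',len(t),t.mean(0),t.min(0),t.max(0))
m=box(275,138,352,168)&(mn>150)&(P[...,2]>.1); t=P[m]; print('fbar',len(t)); 
print(t.mean(0),t[t[:,1].argmin()],t[t[:,1].argmax()])
blue=(im[...,2]>im[...,0]+50)&box(275,140,365,230); t=P[blue]; print('posts',len(t),t[t[:,2].argmin()],t[t[:,2].argmax()])
rect(box(405,195,465,265)&(mx<75),.022,'tray')
for nm,a in dict(tin=(300,250,332,280),spool=(355,135,388,165)).items():
    w=P[box(*a)]; t=w[w[:,2]>.03]; print(nm,t.mean(0),t.max(0))
save(s,'crop1',(200,130,390,270),4)
E
```

```text
mat ((461.3353271484375, -365.17950439453125), (134.8008575439453, 154.46542358398438), 88.88082122802734)
cover ((490.68560791015625, 263.9201354980469), (97.64464569091797, 90.50212097167969), 13.021735191345215)
tab 107 [0.48505078 0.24972079 0.15139427] [0.50030081 0.28317181 1.45080593] plate z 0.03490434715916346
bar ((536.5581665039062, 71.24697875976562), (50.84941482543945, 208.75421142578125), 13.510035514831543)
leg 211 [0.51480291 0.15355571 0.15006342] [0.40011589 0.05869521 0.05000085] [0.57278007 0.19118092 1.45080593]
fbar 249
[0.66190922 0.08436975 0.14715662] [0.68075386 0.01109646 0.13899389] [0.64579966 0.15673406 0.13876937]
posts 702 [ 0.54024516 -0.00338984  0.03600518] [0.40011589 0.05869521 1.45080593]
tray ((491.7317199707031, -200.2700653076172), (130.69772338867188, 145.57736206054688), 88.9481201171875)
tin [0.41606919 0.07952582 0.05709965] [0.44152508 0.10346603 1.45080593]
spool [ 0.68669609 -0.0531397   0.05165705] [0.71451261 0.05869521 1.45080593]
```

View pics/crop1.png

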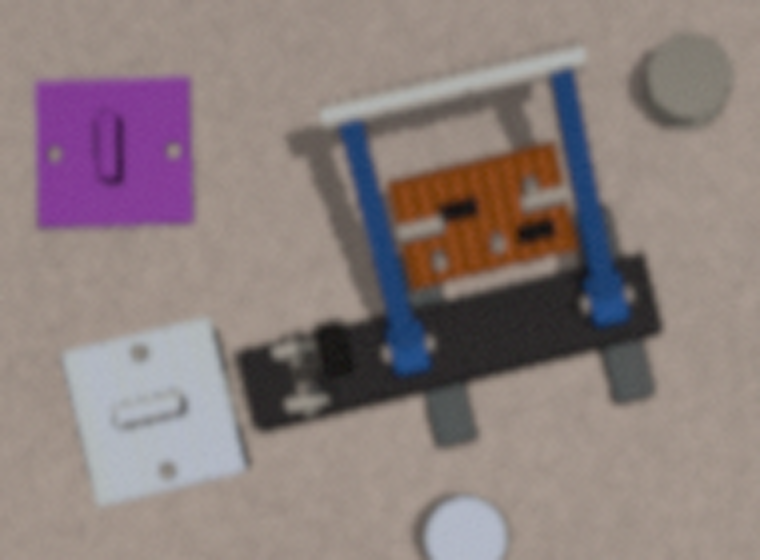

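Crop: the silver plate sits over both pins beside the black bar, so it is the cover. The holder base is about (0.5405, 0.0548) with yaw 0.233, and the cover and the frame bar give the same result.

```bash
cat >> h.py <<'E'
B=np.array([.5405,.0548,0]); TH=.233; H=R.from_euler('z',TH)
def hold(*p): return B+H.apply(np.array(p)/1000.)
def go(p,e):
    o=robot.get_obs(); r=R.from_euler('xyz',o['ee_rot'])
    t=R.from_euler('xyz',e)
    print('at',o['time'],o['tool_pos'].round(4),o['ee_rot'].round(3),'w',round(o['width'],4))
    print('turn',(r.inv()*t).as_rotvec().round(3),'cm',(r.inv().apply(np.array(p)-o['tool_pos'])*100).round(2))
E
python3 -c "
from h import *
print(hold(0,215,0)); p=hold(0,215,0); p[2]=.15
go(p,[np.pi,0,np.pi/2+TH])"
```

```text
[0.49085704 0.26399029 0.        ]
at 0.1 [ 0.2419 -0.4934  0.2045] [-3.14  -0.     0.456] w 0.0941
turn [-2.000e-03 -1.000e-03 -1.348e+00] cm [ 55.69 -57.03   5.57]
```

Request:
move_arm(deltas=[0,0,-1.348,55.7,-57.0,0,0.36,0,0,-1.348,55.7,-57.0,0,0.36,0,0,-1.348,55.7,-57.0,0,0.36,0,0,-1.348,55.7,-57.0,0,0.36,0,0,-1.348,55.7,-57.0,0,0.36,0,0,-1.348,55.7,-57.0,0,0.36,0,0,-1.348,55.7,-57.0,0,0.36,0,0,-1.348,55.7,-57.0,0,0.36])

```text
time: 0.9
tool_pos: [0.3671, -0.1119, 0.2052]
ee_rot: [3.141, 0.0, 1.661]
wrist_force: [1.4, -0.5, 0.2]
width: 0.0334
finger_force: 0.0
```

```bash
python3 -c "
from h import *
p=hold(0,215,200); 
go(p,[np.pi,0,np.pi/2+TH])"
```

```text
at 0.9 [ 0.3671 -0.1119  0.2052] [3.141 0.    1.661] w 0.0334
turn [ 0.     0.    -0.142] cm [36.32 15.72  0.52]
```

Request:
move_arm(deltas=[0,0,-0.142,35,15,0,0.36,0,0,-0.142,35,15,0,0.36,0,0,-0.142,35,15,0,0.36,0,0,-0.142,35,15,0,0.36,0,0,-0.142,35,15,0,0.36,0,0,-0.142,35,15,0,0.36,0,0,-0.142,35,15,0,0.36,0,0,-0.142,35,15,0,0.36])

```text
time: 1.7
tool_pos: [0.4868, 0.2508, 0.2043]
ee_rot: [-3.14, -0.0, 1.801]
wrist_force: [0.5, -0.5, 0.3]
width: 0.0296
finger_force: 0.0
```

Request:
move_arm(deltas=[0,0,0,0,0,0,0.36,0,0,0,0,0,0,0.36])

```text
time: 1.9
tool_pos: [0.4864, 0.2476, 0.2045]
ee_rot: [-3.139, 0.001, 1.799]
wrist_force: [0.1, 0.7, -1.0]
width: 0.03
finger_force: 0.0
```

```bash
python3 -c "
from h import *
p=hold(0,215,38); 
go(p,[np.pi,0,np.pi/2+TH])
s=snap('scene')
P=cloud(s);im=s['image']
save(s,'tab',(300,170,460,330),4)
"
```

```text
at 1.9 [0.4864 0.2476 0.2045] [-3.139e+00  1.000e-03  1.799e+00] w 0.03
turn [-0.002  0.001 -0.005] cm [ 1.52  0.84 16.64]
```

View pics/tab.png

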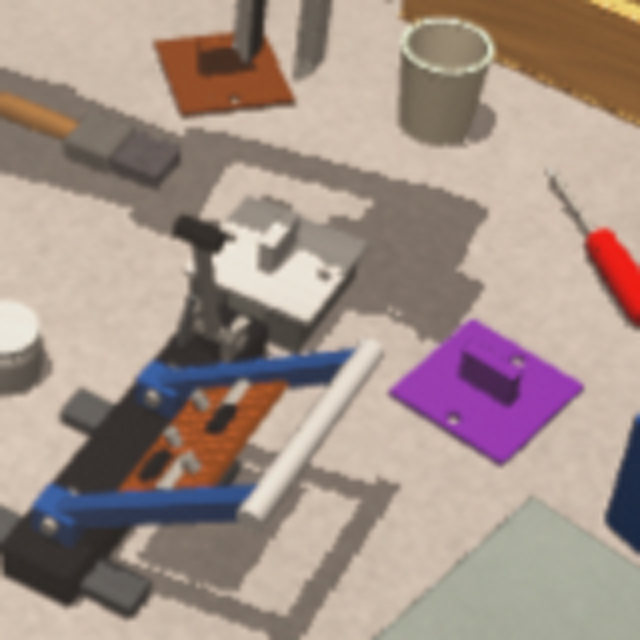

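The scene crop shows the fingers above the silver plate's tab (crop (275,240), image about (369,230)) with free space around it. I'll descend onto the tab.

Request:
move_arm(deltas=[0,0,0,1.5,0.8,4,0.36,0,0,0,1.5,0.8,8,0.36,0,0,0,1.5,0.8,11,0.36,0,0,0,1.5,0.8,13.5,0.36,0,0,0,1.5,0.8,15,0.36,0,0,0,1.5,0.8,16,0.36,0,0,0,1.5,0.8,16.4,0.36,0,0,0,1.5,0.8,16.4,0.36])

```text
time: 2.75
tool_pos: [0.4918, 0.2638, 0.042]
ee_rot: [3.141, -0.0, 1.797]
wrist_force: [0.8, 0.4, 0.3]
width: 0.0299
finger_force: 0.0
```

Request:
move_arm(deltas=[0,0,0,0,0,0,0.36,0,0,0,0,0,0,1,0,0,0,0,0,0,1,0,0,0,0,0,0,1,0,0,0,0,0,0,1])

```text
time: 3.25
tool_pos: [0.4902, 0.2639, 0.0421]
ee_rot: [-3.139, 0.0, 1.798]
wrist_force: [-6.1, -1.4, 5.0]
width: 0.0119
finger_force: 30.0
```

Request:
move_arm(deltas=[0,0,0,0,0,-0.7,1,0,0,0,0,0,-2,1,0,0,0,0,0,-4,1,0,0,0,0,0,-8,1,0,0,0,0,0,-12,1,0,0,0,0,0,-16,1,0,0,0,0,0,-20,1,0,0,0,0,0,-20,1])

```text
time: 4.05
tool_pos: [0.4947, 0.2652, 0.2506]
ee_rot: [3.125, -0.002, 1.798]
wrist_force: [-0.4, 0.8, 0.4]
width: 0.0117
finger_force: 30.0
```

```bash
python3 -c "
from h import *
go([.4613,-.365,.23],[np.pi,0,1.571])
print(robot.get_obs()['wrist_force'])"
```

```text
at 4.05 [0.4947 0.2652 0.2506] [ 3.125e+00 -2.000e-03  1.798e+00] w 0.0117
turn [ 0.016 -0.004  0.227] cm [-60.66 -17.46   1.62]
[-0.44988588  0.8088174   0.41615033]
```

Request:
move_arm(deltas=[0,0,0.03,-2,-0.6,0,1,0,0,0.05,-6,-1.7,0,1,0,0,0.08,-10,-2.9,0,1,0,0,0.1,-14,-4,0,1,0,0,0.12,-18,-5.2,0,1,0,0,0.14,-22,-6.3,0,1,0,0,0.16,-26,-7.5,0,1,0,0,0.18,-30,-8.6,0,1])

```text
time: 4.85
tool_pos: [0.4747, -0.0495, 0.2411]
ee_rot: [3.141, 0.0, 1.617]
wrist_force: [0.7, -0.3, -1.0]
width: 0.0114
finger_force: 30.0
```

Request:
move_arm(deltas=[0,0,0.03,-4,-0.3,0,1,0,0,0.05,-8,-0.7,0,1,0,0,0.05,-12,-1,0,1,0,0,0.05,-16,-1.4,0,1,0,0,0.05,-20,-1.8,0,1,0,0,0.05,-24,-2.1,0,1,0,0,0.05,-27,-2.4,0,1,0,0,0.05,-28,-2.5,0,1])

```text
time: 5.65
tool_pos: [0.4625, -0.3315, 0.2401]
ee_rot: [-3.14, 0.0, 1.564]
wrist_force: [0.4, -1.5, -1.3]
width: 0.0119
finger_force: 30.0
```

```bash
python3 -c "
from h import *
go([.4613,-.365,.0185],[np.pi,0,1.571])
s=snap('top');save(s,'carry',(380,160,620,320),3)
"
```

```text
at 5.65 [ 0.4625 -0.3315  0.2401] [-3.14   0.     1.564] w 0.0119
turn [-0.001  0.    -0.007] cm [-3.35 -0.06 22.16]
```

View pics/carry.png

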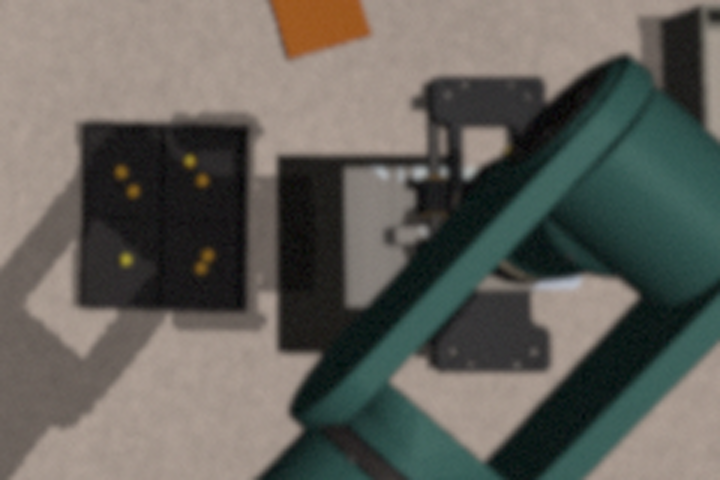

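The plate hangs level in the fingers above the right side of the plain mat (crop: mat from about (280,155), plate from (345,165)). I'll lower it.

Request:
move_arm(deltas=[0,0,0,-3,0,4,1,0,0,0,-3.2,0,8,1,0,0,0,-3.2,0,12,1,0,0,0,-3.2,0,16,1,0,0,0,-3.2,0,19,1,0,0,0,-3.2,0,20.5,1,0,0,0,-3.2,0,21.3,1,0,0,0,-3.2,0,21.3,1])

```text
time: 6.5
tool_pos: [0.4635, -0.36, 0.0285]
ee_rot: [-3.142, -0.0, 1.569]
wrist_force: [0.5, -0.4, -0.5]
width: 0.0116
finger_force: 30.0
```

Request:
move_arm(deltas=[0,0,0,0,0,0,1,0,0,0,0,0,0,1])

```text
time: 6.7
tool_pos: [0.4644, -0.3616, 0.0308]
ee_rot: [3.139, 0.003, 1.568]
wrist_force: [0.4, 0.1, -0.6]
width: 0.0118
finger_force: 30.0
```

Request:
move_arm(deltas=[0,0,0,0,0,0.4,1,0,0,0,0,0,0.8,1,0,0,0,0,0,1.0,1,0,0,0,0,0,1.2,1,0,0,0,0,0,1.3,1,0,0,0,0,0,1.3,1])

```text
time: 7.3
tool_pos: [0.463, -0.3605, 0.0171]
ee_rot: [-3.141, 0.0, 1.568]
wrist_force: [-3.1, 3.0, 6.8]
width: 0.0117
finger_force: 30.0
```

Request:
move_arm(deltas=[0,0,0,0,0,0,0.36,0,0,0,0,0,0,0.36,0,0,0,0,0,0,0.36,0,0,0,0,0,-3,0.36,0,0,0,0,0,-7,0.36,0,0,0,0,0,-11,0.36,0,0,0,0,0,-15,0.36,0,0,0,0,0,-19,0.36])

```text
time: 8.1
tool_pos: [0.463, -0.3604, 0.2068]
ee_rot: [-3.141, -0.0, 1.568]
wrist_force: [0.4, -0.8, 0.1]
width: 0.0306
finger_force: 0.0
```

```bash
python3 -c "
from h import *
s=snap('scene');P=cloud(s);im=s['image']
m=(im.min(2)>120)&(P[...,2]<.02)&(P[...,2]>.006)&(abs(P[...,0]-.46)<.07)&(abs(P[...,1]+.365)<.07)
print(m.sum(),P[m].mean(0),P[m].min(0),P[m].max(0))
for yaw in (1.571+TH,TH): go(hold(-5,70,220),[np.pi,0,yaw])
save(s,'after')
"
```

```text
1414 [ 0.46691962 -0.36353458  0.01048787] [ 0.41276044 -0.40583032  0.00600382] [ 0.51286144 -0.3158802   0.01692176]
at 8.15 [ 0.4654 -0.3627  0.2156] [3.131 0.01  1.568] w 0.0302
turn [ 0.009  0.011 -0.236] cm [48.45  5.27 -0.85]
at 8.15 [ 0.4654 -0.3627  0.2156] [3.131 0.01  1.568] w 0.0302
turn [1.500e-02 1.000e-03 1.335e+00] cm [48.45  5.27 -0.85]
```

View pics/after.png

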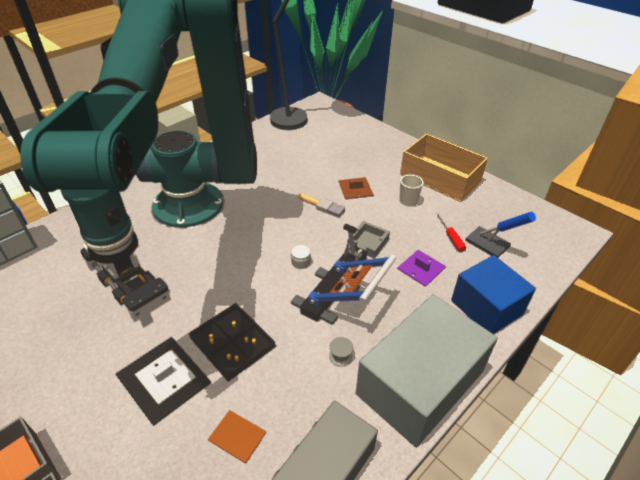

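The cover lies flat and centred on the mat, around (168,375), and the box is open at (372,235). The kickstand is next: I'll close the fingers and approach from the frame side.

Request:
move_arm(deltas=[0,0,-0.05,4,0.5,0,1,0,0,-0.1,9,1,0,1,0,0,-0.15,14,1.5,0,1,0,0,-0.2,19,2,0,1,0,0,-0.236,24,2.6,0,1,0,0,-0.236,29,3.2,0,1,0,0,-0.236,34,3.7,0,1,0,0,-0.236,39,4.2,0,1])

```text
time: 8.95
tool_pos: [0.506, 0.0293, 0.2052]
ee_rot: [3.141, 0.0, 1.804]
wrist_force: [0.3, 0.2, 0.1]
width: 0.0004
finger_force: 0.0
```

Request:
move_arm(deltas=[0,0,0,4,2.2,0,1,0,0,0,7,3,0,1,0,0,0,8.5,3.2,0,1,0,0,0,8.5,3.2,0,1,0,0,0,8.5,3.2,0,1])

```text
time: 9.45
tool_pos: [0.5176, 0.1164, 0.2053]
ee_rot: [-3.141, 0.001, 1.803]
wrist_force: [-0.2, 0.1, 0.1]
width: 0.0004
finger_force: 0.0
```

```bash
python3 -c "
from h import *
s=snap('scene');P=cloud(s)
q=H.inv().apply((P-B).reshape(-1,3))*1000
m=(abs(q[:,0])<18)&(q[:,1]>70)&(q[:,1]<160)&(q[:,2]>60)&(q[:,2]<165)
for z in range(60,165,15):
    k=m&(abs(q[:,2]-z)<7.5); print(z,k.sum(),q[k].mean(0).round(0) if k.any() else '',q[k].min(0).round(0) if k.any() else '')
go(hold(0,70,95),[np.pi,0,np.pi/2+TH])
"
```

```text
60 12 [ -5. 114.  64.] [-17. 110.  62.]
75 18 [ -3. 112.  73.] [-17. 107.  68.]
90 18 [  1. 107.  89.] [ -6. 102.  83.]
105 17 [  1. 103. 104.] [-6. 99. 98.]
120 18 [  1.  98. 121.] [ -5.  94. 113.]
135 19 [  3.  94. 136.] [-15.  90. 128.]
150 75 [  0.  93. 149.] [-15.  87. 143.]
at 9.5 [0.5177 0.116  0.2054] [-3.141e+00  1.000e-03  1.802e+00] w 0.0007
turn [-0.     0.001 -0.001] cm [ 0.53  0.81 11.04]
```

Request:
move_arm(deltas=[0,0,0,0.3,0.7,0,1,0,0,0,0.3,0.8,4,1,0,0,0,0.3,0.8,7,1,0,0,0,0.3,0.8,10,1,0,0,0,0.3,0.8,11,1,0,0,0,0.3,0.8,11,1,0,0,0,0.3,0.8,11,1])

```text
time: 10.2
tool_pos: [0.5259, 0.1219, 0.097]
ee_rot: [3.139, 0.0, 1.803]
wrist_force: [0.3, -0.4, -0.4]
width: -0.0001
finger_force: 0.0
```

Request:
move_arm(deltas=[0,0,0,1,0,0,1,0,0,0,2,0,0,1,0,0,0,3.2,0,0,1,0,0,0,4.4,0,0,1,0,0,0,5.6,0,0,1,0,0,0,6.8,0,0,1,0,0,0,8,0,0,1,0,0,0,9.2,0,0,1])

```text
time: 11.0
tool_pos: [0.5026, 0.2134, 0.095]
ee_rot: [-3.141, -0.001, 1.804]
wrist_force: [0.1, 0.2, -0.6]
width: 0.0007
finger_force: 0.0
```

```bash
cat > leg.py <<'E'
from h import *
s=snap('scene');P=cloud(s)
q=H.inv().apply((P-B).reshape(-1,3))*1000
print(H.inv().apply(robot.get_obs()['tool_pos']-B)*1000)
for y in range(130,256,10):
    k=(abs(q[:,0])<14)&(abs(q[:,1]-y)<5)&(q[:,2]<160)
    print(y,k.sum(),q[k].max(0).round(0)[2] if k.any() else '',np.median(q[k][:,2]).round(0) if k.any() else '')
E
python3 leg.py
```

```text
[ -0.23109211 164.69036335  95.12096841]
130 36 57.0 49.0
140 37 64.0 56.0
150 186 159.0 122.0
160 71 159.0 110.0
170 24 157.0 121.0
180 11 7.0 4.0
190 19 116.0 4.0
200 46 122.0 111.0
210 35 121.0 4.0
220 26 7.0 3.0
230 26 7.0 3.0
240 24 31.0 3.0
250 85 31.0 17.0
```

Request:
move_arm(deltas=[0,0,0,1,0,0,1,0,0,0,2,0,0,1,0,0,0,3,0,0,1,0,0,0,3,0,0,1,0,0,0,3,0,0,1,0,0,0,3,0,0,1,0,0,0,3,0,0,1,0,0,0,3,0,0,1])

```text
time: 11.85
tool_pos: [0.4967, 0.2405, 0.0955]
ee_rot: [3.142, 0.0, 1.803]
wrist_force: [-0.1, -0.4, -0.6]
width: 0.0007
finger_force: 0.0
```

```bash
python3 leg.py
```

```text
[  0.2635133  190.89715752  95.48220825]
130 22 51.0 44.0
140 12 41.0 38.0
150 20 41.0 35.0
160 16 37.0 35.0
170 16 108.0 34.0
180 186 160.0 128.0
190 41 159.0 106.0
200 32 155.0 29.0
210 25 29.0 4.0
220 31 29.0 18.0
230 53 29.0 21.0
240 5 25.0 12.0
250 65 32.0 20.0
```

The kickstand is fully down: the foot is in the box and the rod profile matches 2.0 rad. Next is the frame bar.

Request:
move_arm(deltas=[0,0,0,0,0,-4,1,0,0,0,0,0,-8,1,0,0,0,-2,1,-11,0.3,0,0,0,-6,4,-11,0.3,0,0,0,-10,7,-11,0.3,0,0,0,-14,10,-11,0.3,0,0,0,-18,12,-11,0.3,0,0,0,-19.1,12.6,-11,0.3])

```text
time: 12.7
tool_pos: [0.6654, 0.0797, 0.2039]
ee_rot: [-3.14, 0.001, 1.799]
wrist_force: [-0.7, 0.5, 0.6]
width: 0.0331
finger_force: 0.0
```

Request:
move_arm(deltas=[0,0,0,0,0,0,0.3,0,0,0,0,0,0,0.3])

```text
time: 12.9
tool_pos: [0.6627, 0.085, 0.2054]
ee_rot: [-3.141, -0.001, 1.804]
wrist_force: [-0.8, 0.8, -0.9]
width: 0.0332
finger_force: 0.0
```

```bash
cat > bar.py <<'E'
from h import *
s=snap('scene');P=cloud(s);im=s['image'].astype(int)
q=(H.inv().apply((P-B).reshape(-1,3))*1000).reshape(480,640,3)
m=(im.min(2)>130)&(q[...,0]>90)&(q[...,0]<150)&(abs(q[...,1])<85)&(q[...,2]>110)&(q[...,2]<160)
for y in(-50,-25,0,25,50):
    k=m&(abs(q[...,1]-y)<12); print(y,k.sum(),q[k].mean(0).round(1),q[k].max(0).round(1),q[k].min(0).round(1))
go(hold(126,0,118),[np.pi,0,np.pi/2+TH]); print(H.inv().apply(robot.get_obs()['tool_pos']-B)*1000)
save(s,'bar',(280,180,440,340),4)
E
python3 bar.py
```

```text
-50 57 [127.2 -49.8 140.6] [133.  -38.1 144. ] [119.3 -61.7 135.1]
-25 55 [126.8 -24.8 140.8] [133.8 -13.1 145.4] [118.5 -36.5 135.6]
0 53 [128.2  -0.9 140.3] [134.1  11.4 144.3] [118.9 -11.8 130.8]
25 22 [126.5  26.3 140.1] [133.3  36.7 143.6] [118.3  14.6 132.9]
50 12 [126.1  46.2 139.2] [129.4  54.5 144.9] [106.4  39.6 111.2]
at 12.95 [0.6625 0.0855 0.2058] [-3.142e+00 -1.000e-03  1.805e+00] w 0.0331
turn [-0.    -0.001  0.001] cm [-0.18  0.02  8.78]
[125.75892008   1.73101386 205.8033581 ]
```

View pics/bar.png

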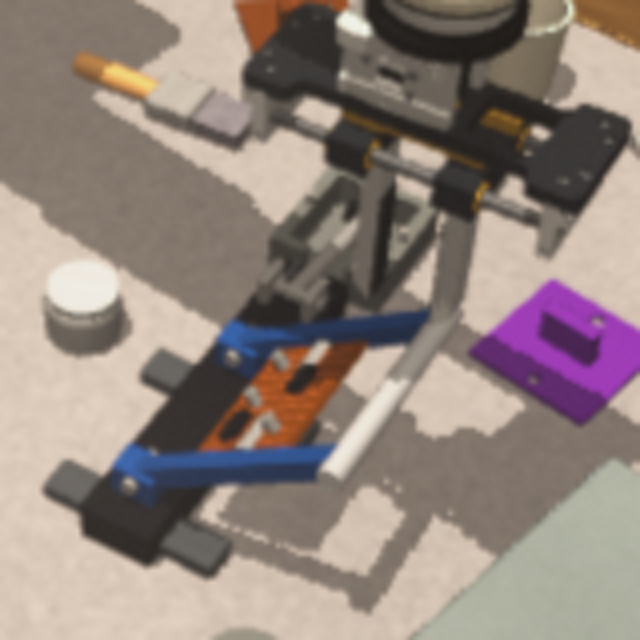

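The crop shows the fingers straddling the bar from above with the kickstand down in the box. The bar is centred at about holder (126, 0, 136). I'll descend and grip.

Request:
move_arm(deltas=[0,0,0,0,0,2.5,0.3,0,0,0,0,0,5,0.3,0,0,0,0,0,7,0.3,0,0,0,0,0,8,0.3,0,0,0,0,0,8.6,0.3,0,0,0,0,0,8.6,0.3])

```text
time: 13.55
tool_pos: [0.6628, 0.085, 0.1195]
ee_rot: [-3.141, -0.0, 1.805]
wrist_force: [-0.7, 0.3, 0.7]
width: 0.0328
finger_force: 0.0
```

Request:
move_arm(deltas=[0,0,0,0,0,0,1,0,0,0,0,0,0,1,0,0,0,0,0,0,1,0,0,0,0,0,0,1])

```text
time: 13.95
tool_pos: [0.663, 0.084, 0.1203]
ee_rot: [-3.141, 0.0, 1.804]
wrist_force: [-2.8, -0.1, 2.6]
width: 0.0149
finger_force: 30.0
```

```bash
python3 -c "
from h import *
p=H.inv().apply(robot.get_obs()['tool_pos']-B)*100; print(p)
for a in np.arange(.95,-.01,-.05): print(a.round(2), (15.5*np.sin(a)-12.6).round(2), (-(15.5*np.cos(a)-9.02)).round(2))"
```

```text
[12.59132001  0.01666966 12.02654848]
0.95 0.01 0.0
0.9 -0.46 -0.61
0.85 -0.96 -1.21
0.8 -1.48 -1.78
0.75 -2.03 -2.32
0.7 -2.61 -2.84
0.65 -3.22 -3.32
0.6 -3.85 -3.77
0.55 -4.5 -4.19
0.5 -5.17 -4.58
0.45 -5.86 -4.94
0.4 -6.56 -5.26
0.35 -7.29 -5.54
0.3 -8.02 -5.79
0.25 -8.77 -6.0
0.2 -9.52 -6.17
0.15 -10.28 -6.31
0.1 -11.05 -6.4
0.05 -11.83 -6.46
-0.0 -12.6 -6.48
```

Request:
move_arm(deltas=[0,0,0,0,-0.46,-0.61,1,0,0,0,0,-0.96,-1.21,1,0,0,0,0,-1.48,-1.78,1,0,0,0,0,-2.03,-2.32,1,0,0,0,0,-2.61,-2.84,1,0,0,0,0,-3.22,-3.32,1,0,0,0,0,-3.85,-3.77,1,0,0,0,0,-4.5,-4.19,1])

```text
time: 14.75
tool_pos: [0.6214, 0.074, 0.1643]
ee_rot: [3.134, 0.001, 1.804]
wrist_force: [6.7, 2.1, 2.6]
width: 0.0151
finger_force: 30.0
```

Request:
move_arm(deltas=[0,0,0,0,-0.67,-0.39,1,0,0,0,0,-1.36,-0.75,1,0,0,0,0,-2.06,-1.07,1,0,0,0,0,-2.79,-1.35,1,0,0,0,0,-3.52,-1.6,1,0,0,0,0,-4.27,-1.81,1,0,0,0,0,-5.02,-1.98,1,0,0,0,0,-5.78,-2.12,1])

```text
time: 15.55
tool_pos: [0.5657, 0.0606, 0.1874]
ee_rot: [3.131, 0.002, 1.804]
wrist_force: [5.9, 1.9, 6.1]
width: 0.0151
finger_force: 30.0
```

Request:
move_arm(deltas=[0,0,0,0,-0.77,-0.09,1,0,0,0,0,-1.55,-0.15,1,0,0,0,0,-2.32,-0.17,1,0,0,0,0,-2.32,-0.17,1,0,0,0,0,-2.32,-0.17,1,0,0,0,0,-2.32,-0.17,1,0,0,0,0,-2.32,-0.17,1])

```text
time: 16.25
tool_pos: [0.542, 0.0549, 0.1885]
ee_rot: [3.134, 0.002, 1.804]
wrist_force: [3.0, -0.2, 7.6]
width: 0.0157
finger_force: 30.0
```

```bash
python3 - <<'E'
from h import *
print(H.inv().apply(robot.get_obs()['tool_pos']-B)*1000)
s=snap('scene');P=cloud(s);im=s['image'].astype(int)
q=(H.inv().apply((P-B).reshape(-1,3))*1000)
c=im.reshape(-1,3)
for sy in(-60,60):
    k=(c[:,2]>c[:,0]+40)&(abs(q[:,1]-sy)<14)&(q[:,2]>60)&(q[:,2]<190)&(abs(q[:,0])<80)
    f=np.polyfit(q[k][:,2],q[k][:,0],1); print(k.sum(),'slope',f[0],'angle',np.arctan(f[0]))
k=(c.min(1)>120)&(abs(q[:,1])<75)&(abs(q[:,1])>25)&(q[:,2]>185)&(q[:,2]<215)&(abs(q[:,0])<60)
print('bar',k.sum(),q[k].mean(0),q[k].max(0),q[k].min(0))
t=snap('top')
im2=np.vstack([s['image'][160:340,270:450],t['image'][120:300,190:370]])
cv2.imwrite('pics/final.png',cv2.resize(np.hstack([im2[:180],im2[180:]])[:,:,::-1],None,fx=2.2,fy=2.2))
print(robot.get_obs()['finger_force'],robot.get_obs()['wrist_force'])
E
python3 leg.py
```

```text
[  1.5074487   -0.24870653 188.52941284]
4 slope -2.1425060949902894 angle -1.1341063799018423
[  1.54647334  -0.25387256 188.49991769]
130 22 50.0 43.0
140 13 43.0 38.0
150 16 40.0 35.0
160 16 40.0 37.0
170 12 36.0 33.0
180 20 34.0 29.0
190 19 34.0 25.0
200 21 31.0 6.0
210 23 30.0 4.0
220 35 28.0 6.0
230 53 29.0 21.0
240 8 24.0 8.0
250 63 32.0 20.0Traceback (most recent call last):
  File "<stdin>", line 8, in <module>
    raise TypeError("expected non-empty vector for x")
TypeError: expected non-empty vector for x
```

```bash
python3 - <<'E'
from h import *
s=snap('scene');P=cloud(s);im=s['image'].astype(int)
q=(H.inv().apply((P-B).reshape(-1,3))*1000); c=im.reshape(-1,3)
for sy in(-60,60):
    k=(c[:,2]>c[:,0]+20)&(abs(q[:,1]-sy)<14)&(q[:,2]>60)&(q[:,2]<190)&(abs(q[:,0])<150); print(k.sum(),q[k].min(0),q[k].max(0)) if k.any() else 0
k=(abs(q[:,1])<75)&(abs(q[:,1])>30)&(q[:,2]>150)&(q[:,2]<215)&(abs(q[:,0])<60)
print('bar',k.sum(),q[k].mean(0),q[k].max(0),q[k].min(0)) if k.any() else 0
t=snap('top')
cv2.imwrite('pics/final.png',cv2.resize(np.hstack([s['image'][160:340,270:450],t['image'][120:300,190:370]])[:,:,::-1],None,fx=2.2,fy=2.2))
E
```

```text
238 [ -6.65089504 -70.58144263  60.9378409 ] [ 11.22553784 -59.30007651 188.53531658]
145 [-5.5445099  47.55094245 60.33833639] [ 11.23070224  63.99671242 187.23047668]
bar 412 [  5.04957292 -15.76925554 185.32514936] [ 11.23070224  71.28547191 209.47437743] [ -6.32501416 -74.99272336 150.04502847]
```

View pics/final.png

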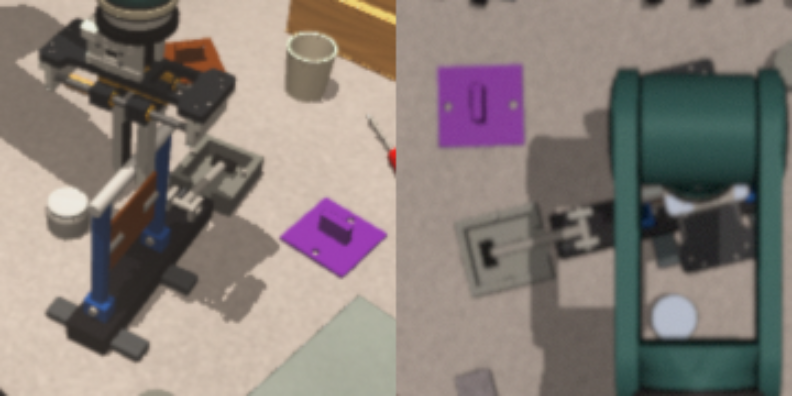

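The frame is upright in the fingers (left half: posts vertical at x from -6 to 11 mm), and the kickstand foot is down in the box (right half, about (490,250)). I'm handing in.

```bash
python3 -c "
from h import *
print(robot.get_obs()['finger_force'],robot.get_obs()['qvel'].round(3)); print(robot.close_job())"
```

```text
29.994378983974457 [ 0.001  0.001 -0.002 -0.    -0.001 -0.   ]
the job is handed in; nothing more can be done
None
```

Job handed in at about 16.5 s: the cover lies flat on the mat, the kickstand is fully down in the box and the frame is held upright in the fingers at 30 N grip; the hand-in returned no verdict.

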